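# Close a swing-arm pressure pot and wind its T-handle screw down snug

### The job

Close the small steel pressure pot: set its loose lid squarely into the pot's mouth, swing the blue clamp arm fully home over it, and wind the T-handle screw down clockwise by its ball ends (a hand manages about half a turn on one ball, then takes the other) until its foot sits snug on the lid. Snug means that the ball resists with about 7 N; it runs almost freely before, and much over 9 N would ruin the lid's rubber seal. Leave the other things on the bench undisturbed.

Things in the scene. Friction and masses are not known exactly. Their poses are not given: they have to be found in the camera images.
- pot: fixed pressure pot on a grey base plate. Origin on the pot's axis at bench level, z up. Plate 12 mm thick, x = -60 to +145 mm, y = +-58 mm. Steel pot 80 mm across, rim 67 mm above the bench, bore 58 mm across, 49 mm deep. The post, 26 mm thick, stands at x = +105 mm; with the arm's pivot on it it is 162 mm high.
- lid: loose steel lid, 0.36 to 0.59 kg, upright on the bench. Origin under its centre. From below: spigot 10 mm high, 54 mm across (1.8 mm play all round in the bore), its lowest 4 mm 50 mm across; flange 80 mm across, 8 mm thick (on the rim, the origin is 57 mm above the bench); grip boss 32 mm across, up to 48 mm, with a recess 24 mm across, 4 mm deep in its top for the foot. Any yaw.
- clamp_arm (a joint): swing of the blue clamp arm about the post, in rad: 0 = home against its stop, with the screw over the pot's axis; grows anticlockwise seen from above, to 2.0; starts at 1.45 to 1.75, swung clear. Friction holds it wherever it is left: some 10 N at the screw moves it.
- clamp_arm_hinge (a point): point on the post's axis, 150 mm above the bench; the screw's axis is 105 mm from it. The arm's underside is 128 mm and its top 152 mm above the bench.
- tbar: T-handle of the clamp screw, on the arm. Origin on the screw's axis at the middle of the bar; x along the bar to ball A, z up. Bar 8 mm thick, a black 20 mm ball on each end. Turned clockwise seen from above, bar and screw go down 2.55 mm per rad. The origin starts 197 to 200 mm above the bench; the foot meets the lid with it somewhere from 185 to 189 mm, after one to two half turns.
- hub_top (a point): top centre of the smooth steel hub, 20 mm across, that stands 28 mm above the bar's middle on the screw's axis; it can be gripped, fingers astride the bar, to swing the arm. The foot at the screw's lower end is 18 mm across, some 85 mm below the bar: it is screwed in and locked a little differently each time.
- ball_a (a point): centre of the ball on the +x end of the T-bar, 58 mm from the screw's axis. 7 N there, along its path, are 0.4 N m about the screw's axis (a hand that holds the ball fast also passes on a moment: count both). Free running takes under 1 N. From the first touch on it rises by 1 to 1.5 N per 4 degrees; a third or more may fade when the hand stops and holds.
- ball_b (a point): centre of the ball on the -x end of the T-bar, 58 mm from the screw's axis, like ball A. Let go, the screw stays where it is.
- tape_roll_green: roll of green masking tape, 84 mm across, 24 mm high, lying flat; origin under its centre; to be left alone
- timer: white kitchen timer standing on edge, 20 x 62 x 62 mm; origin under its centre; to be left alone
- tweezers: steel tweezers lying flat, 123 mm long; origin under the centre; to be left alone
- wipe_box: dark blue cardboard box of wipes, 68 x 118 x 112 mm; origin under its centre; to be left alone
- bottle_wash: white bottle with a white cap, 54 mm across, 115 mm high; origin under its centre; to be left alone
- marker_blue: blue marker pen lying flat, 135 mm long; origin under its centre; to be left alone
- marker_red: red and white marker pen lying flat, 135 mm long; origin under its centre; to be left alone
- pill_case: light blue flat plastic case, 57 x 70 x 22 mm; origin under its centre; to be left alone
Mind the look-alikes: they are no part of the job. Leave any purple or turquoise look-alike of the lid alone.

How it is judged:
On the way, in this order (a step that is already met when the one before it is completed fails the run):
1. the lid sits squarely in the pot's mouth, let go (horizontal distance between lid and pot below 0.0035 m and z of lid in the frame of pot below 0.0595 m and angle between lid's own z axis and vertical below 0.04 rad and contact force between the fingers and lid below 0.1 N), for 0.2 s.
2. the clamp arm is home over the seated lid (horizontal distance between lid and pot below 0.0035 m and z of lid in the frame of pot below 0.0595 m and angle between lid's own z axis and vertical below 0.04 rad and value of joint clamp_arm below 0.04 rad), for 0.1 s.
At the end, for the whole second after the job is handed in: The lid rests on the pot's rim (within 3.5 mm of its axis, origin below 59.5 mm, tilt below 0.04 rad), the clamp arm is within 0.04 rad of home, the screw's axis within 4.5 mm of the lid's centre, its foot presses on the lid with 45 to 150 N, and all is at rest (all of step 2 and horizontal distance between tbar and lid below 0.0045 m and contact force between tbar and lid between 45 and 150 N and linear speed of lid below 0.01 m/s and angular speed of tbar below 0.05 rad/s); the robot touches nothing.
It fails at once if the screw presses on the lid with more than 190 N (contact force between tbar and lid above 190 N).
It fails at once if a bystander is moved by more than 25 mm (distance of any of tape_roll_green, timer, tweezers, wipe_box, bottle_wash, marker_blue, marker_red, pill_case from where it was at the start of the episode above 0.025 m).
It also fails if it takes over 72 s, if anything falls off the work surface, if the arm or the gripper's body presses on something with over 40 N, if the wrist force passes 120 N, or if a joint passes its speed limit or range.

### The arm

A 6-joint arm with a two-finger parallel gripper is mounted at the origin on a cart in front of the work surface, level with it; the furniture and walls round the work are solid. World frame = base frame: x ahead of the robot, y to its left, z up, the work surface at z = 0. Lengths are in m, angles in rad, forces in N, time in s.
With the tool pointing down it reaches from about 0.35 to 0.975 m from the base axis. Payload 4.9 kg.
Tool frame: the origin (TCP) lies at the very end of the fingers, on their centre line; the grasp point (between the pads) lies 19 mm behind it (grasp_offset is the distance from the TCP to the grasp point, in m); x points along the fingers, y is the direction in which the jaws open and shut, and the axes are right-handed (so a half turn about x gives the same grasp; the last joint's range is limited). The gripper opens to 85 mm and grips with 20 to 120 N. Pads are 22 mm wide; open, the fingers measure 114 mm over their backs; the gripper's body (76 mm by 85 mm) begins 54 mm behind the grasp point. The pads swing forward as they close: fully open they stand 13 mm farther back than shut.
Start: joints at [1.107, 0.053, 1.613, -0, 1.476, -0.119], TCP at [0.211, 0.588, 0.231] pointing down, gripper open.
Joint ranges: [-3.01, 3.01], [-1.01, 2.22], [0.06, 2.58], [-1.02, 4.17], [0.09, 2.62], [-3.14, 3.14]. Speed limits (rad/s): [2.57, 2.57, 3.14, 3.14, 3.14, 3.14].

### API

Orientations are given as a rotation vector (axis times angle).
In Python, from station import get_obs, get_image, camera_model, finish_job, grasp_offset gives the robot as it stands.
- The arm moves only by the shell command python3 -m crank 'ROWS' [OPENING] [FORCE]. ROWS is JSON, a list that holds one entry, the list of rows, each a list of 4 numbers: the shift along the world's x, y, z in m, then the turn about the world's z in degrees. In form: [[[dx, dy, dz, turn], ...]]. A call has 1 to 5 rows; each row is the pose to reach, as a shift and turn from the pose commanded when the call began; what a row does not reach only later rows make up. A row lasts 1/12 s, in which the tool goes at most 41.7 mm and 7.16 degrees, less where a joint would pass 70% of its speed; a pose out of reach is approached as far as the arm can. A call with a gripper value outside its range is refused whole. OPENING is the opening, from 0 (shut) to 1 (fully open), set as the call begins (- or left out, the last holds). The fingers move at their own pace and stop on an object; FORCE is the grip in N (left out, the last holds). Time passes only in rows, so rows that repeat a pose let the fingers close. It gives the time, the measured TCP pose, the force and the opening at its end, in the units of the state.
- get_obs(): the state, without advancing time (a new reading comes with each control period).
- get_image(name): name is "side" or "top" or "wrist"; returns (picture, depth): 400x640x3 uint8, red, green, blue; 400x640 float32, m along the optical axis (not along the pixel's ray), 0 where there is no reading.
- camera_model(name): a dict with "fx", "fy", "cx", "cy" (pixels), "k1" (the pictures are not rectified: a ray, as slopes to the right and down, at radius r is drawn at 1 + k1 r^2 times it, then the intrinsics apply), "xyz" and "attitude" of the camera in the world. Camera axes: x right, y down, z forward; pixel columns grow to the right and rows downward; lengths in m; the calibration is good to about 2 mm. A picture is of the moment at which its call begins: read the wrist's pose just before it. camera_model takes no time and is no camera call; for the wrist camera it gives the pose at the moment of the call.
- finish_job(): hands the job in, once; it reports no verdict.
The state is a dict: "t": time; "q": joint angles; "dq": joint speeds; "effort": joint torques, N m; "tool_pos": TCP position; "tool_rot": TCP orientation; "contact_force": force on the tool from outside, world axes, zero at the start; "wrist_torque": the same for the moment, N m; "opening": finger opening in m.
Only numpy, scipy, OpenCV 4.12 (cv2) and the standard library are available. Lean on these libraries where they do the work, as an engineer would, in place of code of your own. Each camera call takes 0.05 s, during which the arm holds its last target.

## Working session

There is one attempt and no reset: what is moved stays moved. The work goes in short steps, Python scripts to look and compute and a shell command to move; the robot and the scene stay as the last step left them, time stands still between calls to the robot, and variables do not carry over. Pictures are saved under pics/ and viewed, and the job is handed in when it is done.

```bash
ls; mkdir -p pics
python3 - <<'E'
from station import *
import cv2,numpy as np
print(get_obs(), grasp_offset)
for n in ("side","top","wrist"):
    m=camera_model(n); print(n,m)
    im,d=get_image(n); cv2.imwrite(f"pics/{n}0.png",im[:,:,::-1]); np.savez(f"pics/{n}0.npz",im=im,d=d)
    import json; json.dump({k:(np.array(v).tolist()) for k,v in m.items()},open(f"pics/{n}0.json","w"))
E
```

```text
pics
{'t': 0.0, 'q': array([ 1.10699306e+00,  5.33324422e-02,  1.61427828e+00, -2.29029052e-05,
        1.47600108e+00, -1.18992330e-01]), 'dq': array([-4.79680378e-04, -2.87981352e-04, -2.46740315e-04,  9.52239456e-04,
        4.29444221e-04,  1.65647184e-05]), 'effort': array([-1.41432665e-03, -3.93660808e+01, -3.70189834e+01, -1.26692903e-04,
        6.91281661e-03, -1.06417292e-05]), 'tool_pos': array([0.21098481, 0.58765582, 0.23008755]), 'tool_rot': array([ 0.26905972,  1.55436775, -0.27212062]), 'contact_force': array([-0.01465116, -0.46124255, -0.54080006]), 'wrist_torque': array([-0.00106559,  0.00864059, -0.02081759]), 'opening': 0.085422624248519} 0.0187
side {'fx': 362.7951862751148, 'fy': 362.7951862751148, 'cx': 321.68717824902836, 'cy': 198.07366438994563, 'k1': -0.05988838784167165, 'xyz': array([ 0.49678485, -0.82061835,  0.69224143]), 'attitude': array([-2.21968273,  0.1209457 , -0.02854137])}
top {'fx': 403.4050039994704, 'fy': 403.4050039994704, 'cx': 332.66815650237197, 'cy': 197.9886273184222, 'k1': -0.04024264686746348, 'xyz': array([ 0.46906479, -0.09999151,  1.42589094]), 'attitude': array([-2.22243667,  2.1643982 , -0.04371126])}
wrist {'fx': 339.28023919795305, 'fy': 339.28023919795305, 'cx': 321.47744666811354, 'cy': 197.45859261630648, 'k1': -0.06978327315501105, 'xyz': array([0.13758258, 0.61429145, 0.37366291]), 'attitude': array([2.35118851, 1.654127  , 0.25700724])}
```

View pics/side0.png

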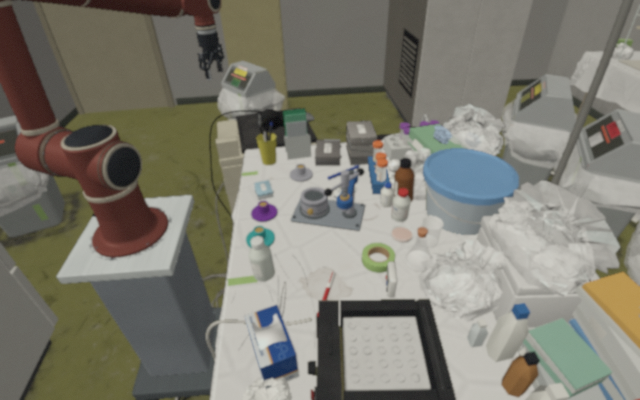

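View pics/top0.png

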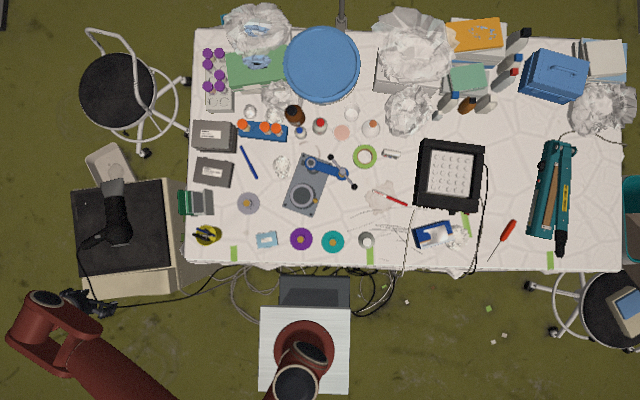

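View pics/wrist0.png

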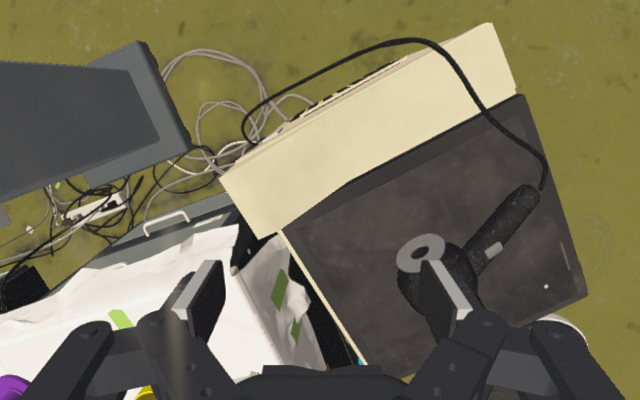

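```bash
cat > h.py <<'E'
import numpy as np, cv2, json
from scipy.spatial.transform import Rotation as R
def load(n):
    z=np.load(f"pics/{n}.npz"); return z['im'],z['d'],json.load(open(f"pics/{n}.json"))
def grab(name,tag):
    from station import get_image,camera_model
    m=camera_model(name); im,d=get_image(name)
    cv2.imwrite(f"pics/{tag}.png",im[:,:,::-1]); np.savez(f"pics/{tag}.npz",im=im,d=d)
    m={k:np.array(v).tolist() for k,v in m.items()}; json.dump(m,open(f"pics/{tag}.json","w"))
    return im,d,m
def slopes(m,uv):
    uv=np.atleast_2d(np.array(uv,float))
    K=np.array([[m['fx'],0,m['cx']],[0,m['fy'],m['cy']],[0,0,1.]])
    return cv2.undistortPoints(uv.reshape(-1,1,2),K,np.array([m['k1'],0,0,0,0.])).reshape(-1,2)
def plane(m,uv,z):
    s=slopes(m,uv); d=np.c_[s,np.ones(len(s))]@R.from_rotvec(m['attitude']).as_matrix().T
    o=np.array(m['xyz']); z=np.broadcast_to(z,len(s)); return o+d*((z-o[2])/d[:,2])[:,None]
def cloud(m,d,uv):
    uv=np.atleast_2d(np.array(uv)); s=slopes(m,uv); dd=d[uv[:,1].astype(int),uv[:,0].astype(int)]
    return np.c_[s*dd[:,None],dd]@R.from_rotvec(m['attitude']).as_matrix().T+np.array(m['xyz'])
def project(m,P):
    P=np.atleast_2d(P); Rm=R.from_rotvec(m['attitude']).inv()
    t=-Rm.apply(np.array(m['xyz']))
    K=np.array([[m['fx'],0,m['cx']],[0,m['fy'],m['cy']],[0,0,1.]])
    return cv2.projectPoints(P.astype(float),Rm.as_rotvec(),t,K,np.array([m['k1'],0,0,0,0.]))[0].reshape(-1,2)
def crop(im,x0,y0,w,h,s,f):
    c=cv2.resize(im[y0:y0+h,x0:x0+w,::-1],None,fx=s,fy=s,interpolation=cv2.INTER_CUBIC); cv2.imwrite(f,c)
E
python3 - <<'E'
from h import *
im,d,m=load('top0'); crop(im,190,110,200,150,4,'pics/top0c.png')
for n,p in dict(lid=(248,203),pot=(302,196),tab=(330,220),tape=(364,156),hub=(330,168)).items(): print(n,cloud(m,d,p).round(3),plane(m,p,0).round(3))
im,d,m=load('side0'); crop(im,240,140,200,150,4,'pics/side0c.png')
E
```

```text
lid [[0.51  0.202 0.045]] [[0.511 0.212 0.   ]]
pot [[0.538 0.015 0.065]] [[0.541 0.021 0.   ]]
tab [[ 0.459 -0.081  0.002]] [[ 0.459 -0.081  0.   ]]
tape [[ 0.689 -0.196  0.   ]] [[ 0.689 -0.196  0.   ]]
hub [[ 0.626 -0.078  0.143]] [[ 0.643 -0.076  0.   ]]
```

View pics/top0c.png

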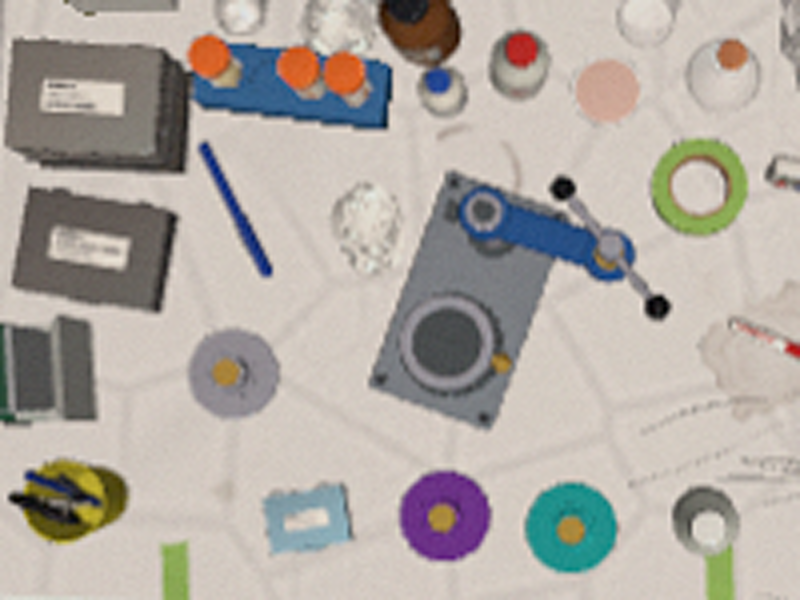

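View pics/side0c.png

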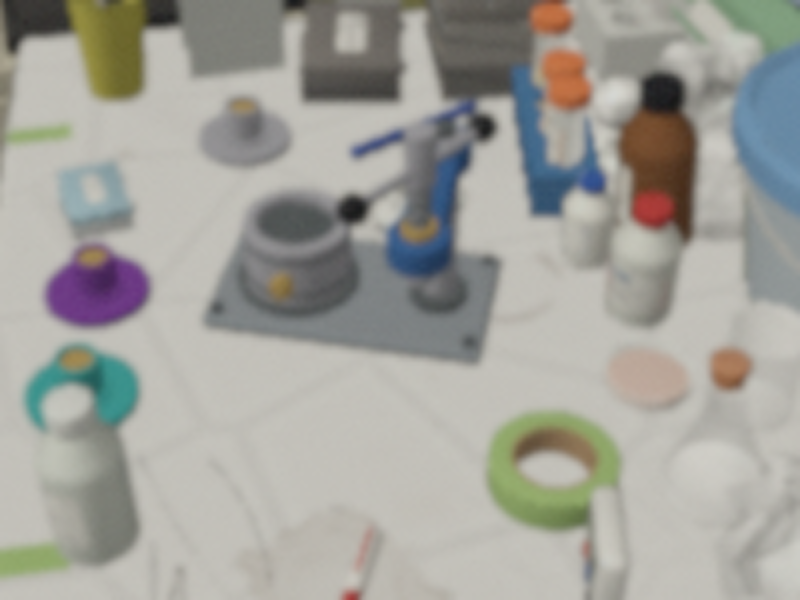

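Run:
```python
from h import *
im,d,m=load('top0')
def reg(x0,y0,x1,y1):
    u,v=np.meshgrid(np.arange(x0,x1),np.arange(y0,y1)); uv=np.c_[u.ravel(),v.ravel()]
    P=cloud(m,d,uv); ok=d[uv[:,1],uv[:,0]]>0
    return uv[ok],P[ok]
def rep(n,P):
    c,r=cv2.minEnclosingCircle(P[:,:2].astype(np.float32)); print(n,len(P),'mean',P.mean(0).round(4),'circ',np.round(c,4),round(r,4))
uv,P=reg(235,190,262,217); s=(P[:,2]>.01)&(P[:,2]<.03); rep('lid flange',P[s]); s=P[:,2]>.035; rep('boss',P[s])
uv,P=reg(280,175,325,215); s=(P[:,2]>.055)&(P[:,2]<.08); rep('rim',P[s]); 
s=(P[:,2]<.04)&(np.hypot(*(P[:,:2]-[.538,.015]).T)<.03); rep('bore',P[s]); print(np.median(P[s,2]))
uv,P=reg(325,150,360,192); 
g=im[uv[:,1],uv[:,0]].max(1)<60
for nm,s in (('ballA?',g&(uv[:,1]<165)),('ballB?',g&(uv[:,1]>175))):
    print(nm,uv[s].mean(0),s.sum(), plane(m,uv[s].mean(0),.198).round(4),P[s].mean(0).round(3))
uv,P=reg(300,150,360,192); s=P[:,2]>.21; print(uv[s],P[s].round(3))
hsv=cv2.cvtColor(im,cv2.COLOR_RGB2HSV)
b=(hsv[...,0]>100)&(hsv[...,0]<125)&(hsv[...,1]>140); b[:150]=0;b[195:]=0;b[:,:300]=0;b[:,360:]=0
ys,xs=np.nonzero(b); Q=plane(m,np.c_[xs,ys],.152); print('arm',len(Q),cv2.minAreaRect(Q[:,:2].astype(np.float32)))
# lid by bright hue? purple/cyan centers
```

```text
lid flange 327 mean [0.5115 0.2073 0.0184] circ [0.5112 0.2093] 0.0406
boss 69 mean [0.5122 0.2091 0.0461] circ [0.5125 0.2092] 0.0162
rim 428 mean [0.5421 0.0179 0.0631] circ [0.5422 0.018 ] 0.0402
bore 0 mean [nan nan nan] circ [0. 0.] 0.0
nan
ballA? [330.38095238 156.76190476] 21 [[ 0.6536 -0.0794  0.198 ]] [ 0.652 -0.08   0.207]
ballB? [353.90909091 186.09090909] 22 [[ 0.5654 -0.1536  0.198 ]] [ 0.565 -0.153  0.206]
[[330 156]
 [331 156]
 [330 157]
 [341 167]
 [342 167]
 [343 167]
 [340 168]
 [341 168]
 [342 168]
 [343 168]
 [344 168]
 [339 169]
 [340 169]
 [341 169]
 [342 169]
 [343 169]
 [344 169]
 [345 169]
 [339 170]
 [340 170]
 [341 170]
 [342 170]
 [343 170]
 [344 170]
 [345 170]
 [339 171]
 [340 171]
 [341 171]
 [342 171]
 [343 171]
 [344 171]
 [345 171]
 [340 172]
 [341 172]
 [342 172]
 [343 172]
 [344 172]
 [340 173]
 [341 173]
 [342 173]
 [343 173]
 [344 173]
 [353 184]
 [355 186]] [[ 0.654 -0.078  0.212]
 [ 0.654 -0.081  0.21 ]
 [ 0.651 -0.078  0.211]
 [ 0.62  -0.112  0.224]
 [ 0.62  -0.115  0.224]
 [ 0.619 -0.118  0.227]
 [ 0.616 -0.11   0.226]
 [ 0.617 -0.113  0.225]
[... 441 characters left out ...]
 -0.11   0.224]
 [ 0.607 -0.113  0.226]
 [ 0.608 -0.116  0.224]
 [ 0.607 -0.119  0.229]
 [ 0.607 -0.122  0.23 ]
 [ 0.608 -0.125  0.226]
 [ 0.604 -0.11   0.228]
 [ 0.605 -0.113  0.224]
 [ 0.605 -0.116  0.224]
 [ 0.604 -0.119  0.228]
 [ 0.605 -0.122  0.224]
 [ 0.603 -0.11   0.21 ]
 [ 0.601 -0.113  0.227]
 [ 0.602 -0.116  0.224]
 [ 0.601 -0.119  0.226]
 [ 0.603 -0.122  0.217]
 [ 0.571 -0.15   0.21 ]
 [ 0.565 -0.156  0.213]]
arm 260 ((0.6216700673103333, -0.06466991454362869), (0.14056675136089325, 0.039163023233413696), 70.44508361816406)<stdin>:8: RuntimeWarning: Mean of empty slice.
  ret = um.true_divide(
  return _methods._mean(a, axis=axis, dtype=dtype,
  ret = ret.dtype.type(ret / rcount)
```

Run:
```python
from h import *
from station import *
o=get_obs(); print(R.from_rotvec(o['tool_rot']).as_matrix().round(3))
im,d,m=load('wrist0'); A=R.from_rotvec(m['attitude']).as_matrix(); print('wcam axes',A.round(3))
im,d,m=load('top0')
print('pivot',plane(m,(311,162.5),.162).round(4))
# highest along left area
v,u=np.mgrid[100:260,180:330]; P=cloud(m,d,np.c_[u.ravel(),v.ravel()])
s=(P[:,1]>.15)&(P[:,2]>.06); 
for y in np.arange(.15,.5,.05):
    q=P[s&(abs(P[:,1]-y)<.025)&(P[:,0]>.3)&(P[:,0]<.65)]
    if len(q): i=q[:,2].argmax(); print(y,q[i].round(3))
```

```text
[[-0.001  0.338  0.941]
 [-0.001  0.941 -0.338]
 [-1.    -0.002 -0.   ]]
wcam axes [[ 0.338  0.896  0.287]
 [ 0.941 -0.321 -0.105]
 [-0.002  0.306 -0.952]]
pivot [[ 0.6392 -0.0182  0.162 ]]
0.30000000000000004 [0.39  0.31  0.168]
0.3500000000000001 [0.402 0.335 0.169]
0.40000000000000013 [0.469 0.389 0.169]
```

```bash
python3 -m crank '[[[0.010,-0.010,0.035,0],[0.030,-0.038,0.055,0],[0.055,-0.069,0.070,0],[0.080,-0.100,0.070,0],[0.105,-0.131,0.070,0]]]'
python3 -m crank '[[[0.025,-0.031,0,0],[0.050,-0.062,0,0],[0.075,-0.093,0,0],[0.100,-0.124,0,0],[0.125,-0.155,-0.010,0]]]'
```

```text
t: 0.57
tool_pos: [0.3172, 0.4563, 0.303]
tool_rot: [0.272, 1.552, -0.268]
contact_force: [0.8, 0.2, -0.4]
opening: 0.0855
t: 0.98
tool_pos: [0.4428, 0.3009, 0.2934]
tool_rot: [0.272, 1.551, -0.268]
contact_force: [0.3, 0.0, -0.2]
opening: 0.0852
```

```bash
python3 -m crank '[[[0.023,-0.030,-0.005,0],[0.046,-0.061,-0.020,0],[0.069,-0.092,-0.045,0],[0.069,-0.092,-0.080,0],[0.069,-0.092,-0.100,0]]]'
python3 - <<'E'
from h import *
im,d,m=grab('wrist','w1');
E
```

```text
t: 1.4
tool_pos: [0.5099, 0.2076, 0.1874]
tool_rot: [0.272, 1.557, -0.275]
contact_force: [0.4, -0.1, -0.2]
opening: 0.0857
```

View pics/w1.png

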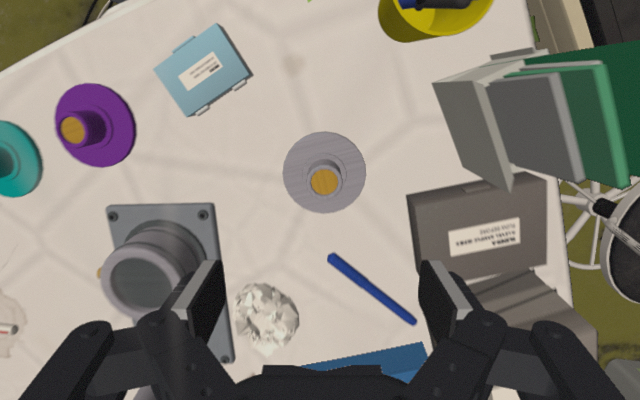

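Run:
```python
from h import *
im,d,m=load('w1')
hsv=cv2.cvtColor(im,cv2.COLOR_RGB2HSV)
b=((hsv[...,0]>10)&(hsv[...,0]<28)&(hsv[...,1]>110)).astype(np.uint8); b[:, :290]=0;b[:,360:]=0;b[:150]=0;b[215:]=0
ys,xs=np.nonzero(b); Q=plane(m,np.c_[xs,ys],.046); c,r=cv2.minEnclosingCircle(Q[:,:2].astype(np.float32)); print('brass',xs.mean(),ys.mean(),len(xs),Q.mean(0),c,r)
v,u=np.mgrid[120:225,270:380]; uv=np.c_[u.ravel(),v.ravel()]; P=cloud(m,d,uv); s=(P[:,2]>.008)&(P[:,2]<.028)
c,r=cv2.minEnclosingCircle(P[s,:2].astype(np.float32)); print('flange',s.sum(),c,r,np.median(P[s,2]))
s=P[:,2]>.04; c,r=cv2.minEnclosingCircle(P[s,:2].astype(np.float32)); print('boss',s.sum(),c,r,np.median(P[s,2]))
# rim of pot
v,u=np.mgrid[220:330,90:215]; uv=np.c_[u.ravel(),v.ravel()]; P=cloud(m,d,uv); s=(P[:,2]>.060)&(P[:,2]<.075)&(np.hypot(P[:,0]-.542,P[:,1]-.018)<.05)
c,r=cv2.minEnclosingCircle(P[s,:2].astype(np.float32)); print('rim',s.sum(),c,r,np.median(P[s,2]))
```

```text
brass 323.92678227360307 181.5529865125241 519 [0.50917396 0.20959162 0.046     ] (0.5092058181762695, 0.2095693051815033) 0.011547341011464596
flange 4240 (0.5096462368965149, 0.2094399780035019) 0.040002986788749695 0.018843812497855633
boss 1092 (0.4803360104560852, 0.2184932678937912) 0.04619809240102768 0.04610033951477155
rim 2911 (0.5395811200141907, 0.018897201865911484) 0.040590424090623856 0.06665074637663038
```

```bash
python3 -m crank '[[[0,0,-0.040,0],[0,0,-0.080,0],[0,0,-0.120,0],[0,0,-0.150,0],[0,0,-0.167,0]]]'
python3 -m crank '[[[0,0,0,0],[0,0,0,0],[0,0,0,0],[0,0,0,0],[0,0,0,0]]]' 0.2 50
python3 -m crank '[[[0,0,0,0],[0,0,0,0],[0,0,0,0],[0,0,0,0],[0,0,0,0]]]'
```

```text
t: 1.87
tool_pos: [0.5074, 0.2098, 0.0204]
tool_rot: [0.268, 1.559, -0.272]
contact_force: [-0.6, -0.2, -0.3]
opening: 0.0853
t: 2.28
tool_pos: [0.5122, 0.2105, 0.0273]
tool_rot: [0.271, 1.55, -0.269]
contact_force: [-0.9, -1.8, 2.7]
opening: 0.0305
t: 2.7
tool_pos: [0.5122, 0.2105, 0.0273]
tool_rot: [0.271, 1.55, -0.269]
contact_force: [-1.8, -1.5, 6.5]
opening: 0.0304
```

```bash
python3 -m crank '[[[0,0,0.010,0],[0,0,0.030,0],[0,0,0.060,0],[0,0,0.100,0],[0,0,0.120,0]]]' - 60
python3 -m crank '[[[0,0,0,0],[0,0,0,0]]]'
python3 - <<'E'
from h import *
from station import *
im,d,m=grab('wrist','w2'); grab('side','s2'); o=get_obs(); print(o['tool_pos'],R.from_rotvec(o['tool_rot']).as_matrix().round(3), o['wrist_torque'])
E
```

```text
t: 3.12
tool_pos: [0.5115, 0.2107, 0.1489]
tool_rot: [0.272, 1.549, -0.268]
contact_force: [1.5, -0.3, -3.4]
opening: 0.03
t: 3.28
tool_pos: [0.5107, 0.2104, 0.1454]
tool_rot: [0.271, 1.551, -0.269]
contact_force: [-0.2, -0.8, -5.7]
opening: 0.03
[0.50836017 0.20974604 0.14157844] [[-0.005  0.338  0.941]
 [-0.001  0.941 -0.338]
 [-1.    -0.003 -0.004]] [-0.01963085  0.0158476  -0.06163476]
```

View pics/w2.png

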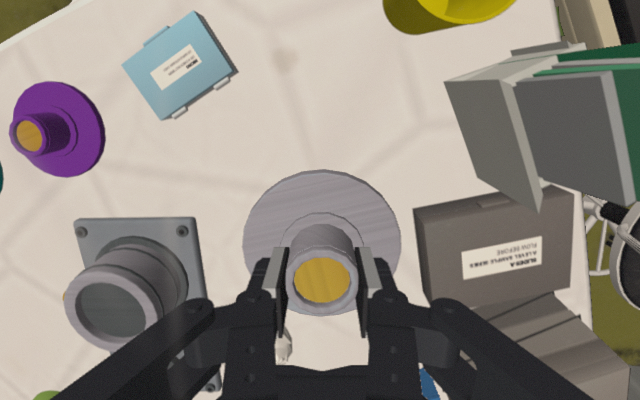

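```bash
cat > lidpose.py <<'E'
import sys
from h import *
def run(tag,box=(235,160,410,300)):
    im,d,m=load(tag)
    x0,y0,x1,y1=box
    hsv=cv2.cvtColor(im,cv2.COLOR_RGB2HSV)
    b=((hsv[...,0]>10)&(hsv[...,0]<28)&(hsv[...,1]>110)).astype(np.uint8); b[:,:280]=0;b[:,370:]=0;b[:240]=0;b[330:]=0
    ys,xs=np.nonzero(b); B=cloud(m,d,np.c_[xs,ys]); z=np.median(B[:,2]); Q=plane(m,np.c_[xs,ys],z); c,r=cv2.minEnclosingCircle(Q[:,:2].astype(np.float32))
    print('recess floor z',z,'centre',c,r,Q.mean(0))
    v,u=np.mgrid[y0:y1,x0:x1]; uv=np.c_[u.ravel(),v.ravel()]; P=cloud(m,d,uv)
    zf=z-.026
    s=(abs(P[:,2]-zf)<.006)&(np.hypot(P[:,0]-c[0],P[:,1]-c[1])<.041)
    P=P[s]; A=np.c_[P[:,:2]-c,np.ones(len(P))]; co=np.linalg.lstsq(A,P[:,2],rcond=None)[0]; 
    k=abs(A@co-P[:,2])<.003; co=np.linalg.lstsq(A[k],P[k,2],rcond=None)[0]
    print('flange tilt',co, k.sum())
    s2=P[k]; h=cv2.convexHull(s2[:,:2].astype(np.float32)); c,r=cv2.minEnclosingCircle(h); print('flange circ',c,r)
    return c
if __name__=='__main__': run(sys.argv[1])
E
python3 lidpose.py w2; python3 -c "
import json;print(json.load(open('pics/w2.json'))['xyz'])"
```

```text
recess floor z 0.16325320694658754 centre (0.5093658566474915, 0.21076136827468872) 0.011768082156777382 [0.50959312 0.2106632  0.16325321]
flange tilt [ 0.01266029 -0.00470712  0.13736399] 9199
flange circ (0.5088973045349121, 0.21082833409309387) 0.04010951891541481
[0.43676550274846426, 0.23663741535315455, 0.2887497380188089]
```

Run:
```python
from h import *
im,d,m=load('w2')
v,u=np.mgrid[230:350,55:205]; uv=np.c_[u.ravel(),v.ravel()]; P=cloud(m,d,uv); s=(P[:,2]>.062)&(P[:,2]<.072)&(np.hypot(P[:,0]-.54,P[:,1]-.018)<.05)
Q=P[s];c,r=cv2.minEnclosingCircle(Q[:,:2].astype(np.float32)); print('rim',s.sum(),c,r,np.median(Q[:,2]))
# radius percentile trimming
rr=np.hypot(Q[:,0]-c[0],Q[:,1]-c[1]); print(np.percentile(rr,[1,50,99]))
A=np.c_[Q[:,:2]-np.array(c),np.ones(len(Q))]; print(np.linalg.lstsq(A,Q[:,2],rcond=None)[0])
```

```text
rim 2864 (0.5392853617668152, 0.01825781725347042) 0.040980104357004166 0.06727691931633885
[0.02835317 0.03439725 0.04019338]
[-0.00939459 -0.0043188   0.06665349]
```

```bash
python3 -m crank '[[[0.006,-0.038,0,0],[0.012,-0.076,0,0],[0.018,-0.114,0,0],[0.024,-0.152,0,0],[0.0306,-0.182,0,0]]]'
python3 -m crank '[[[0,-0.010,0,0],[0,-0.010,0,0],[0,-0.010,0,0],[0,-0.010,0,0],[0,-0.010,0,0]]]'
python3 - <<'E'
from h import *
from station import *
im,d,m=grab('wrist','w3'); grab('top','t3'); o=get_obs(); print(o['tool_pos'],o['contact_force'])
import lidpose; lidpose.run('w3')
im,d,m=load('w3');v,u=np.mgrid[200:400,150:480]; uv=np.c_[u.ravel(),v.ravel()]; P=cloud(m,d,uv); s=(P[:,2]>.062)&(P[:,2]<.072)&(np.hypot(P[:,0]-.54,P[:,1]-.018)<.05); print(s.sum())
crop(load('t3')[0],260,140,100,75,8,'pics/t3c.png')
E
```

```text
t: 3.8
tool_pos: [0.5386, 0.026, 0.1407]
tool_rot: [0.27, 1.56, -0.272]
contact_force: [0.1, -0.0, -5.1]
opening: 0.0298
t: 4.22
tool_pos: [0.5401, 0.0195, 0.1432]
tool_rot: [0.27, 1.556, -0.269]
contact_force: [-0.7, 0.4, -4.8]
opening: 0.0296
[0.54051877 0.01932689 0.14389194] [ 0.27772812  0.07015591 -4.03060194]
recess floor z 0.16103644527224714 centre (0.5388776659965515, 0.019820015877485275) 0.011768493801355362 [0.53909197 0.01972028 0.16103645]
flange tilt [ 0.00811444 -0.00483056  0.13511549] 9151
flange circ (0.5384138226509094, 0.019902601838111877) 0.040098950266838074
0
```

View pics/w3.png

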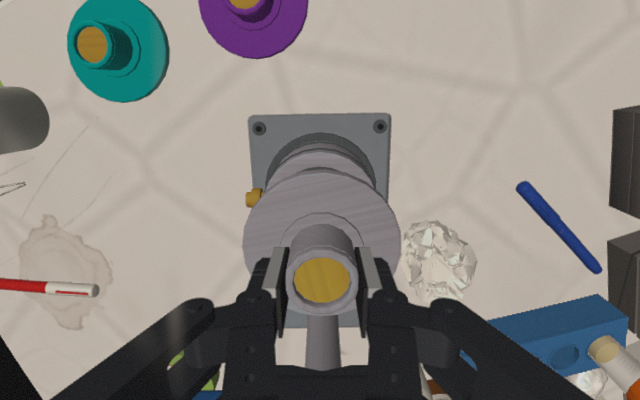

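View pics/t3c.png

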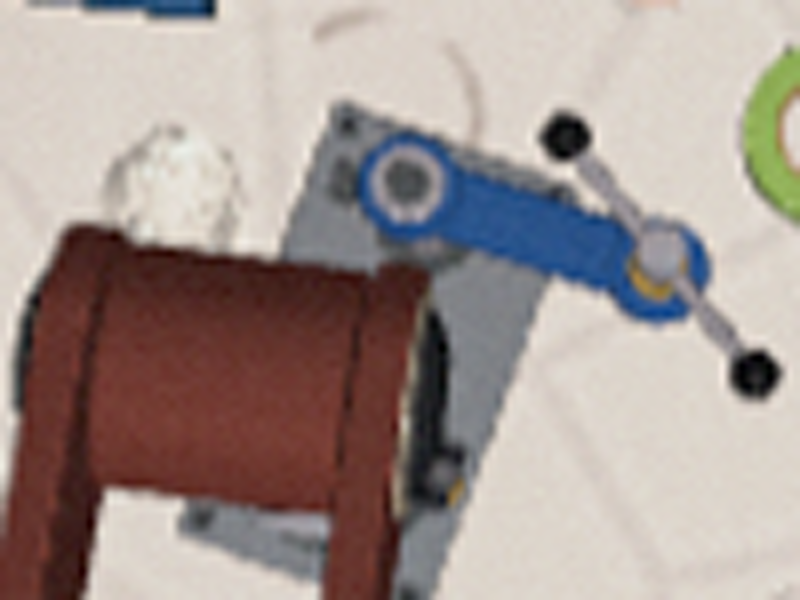

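```bash
python3 -m crank '[[[0.0007,-0.0013,-0.020,0],[0.0007,-0.0013,-0.040,0],[0.0007,-0.0013,-0.048,0],[0.0007,-0.0013,-0.048,0],[0.0007,-0.0013,-0.048,0]]]'
python3 -m crank '[[[0,0,0,0],[0,0,0,0],[0,0,-0.003,0],[0,0,-0.006,0],[0,0,-0.006,0]]]'
```

```text
t: 4.73
tool_pos: [0.5412, 0.0174, 0.0961]
tool_rot: [0.27, 1.555, -0.27]
contact_force: [0.5, -0.3, -3.2]
opening: 0.0296
t: 5.15
tool_pos: [0.5412, 0.0169, 0.0899]
tool_rot: [0.271, 1.554, -0.271]
contact_force: [-0.2, 0.2, -5.4]
opening: 0.0297
```

```bash
python3 -m crank '[[[0,0,-0.002,0],[0,0,-0.003,0],[0,0,-0.003,0]]]'
python3 -m crank '[[[0,0,-0.002,0],[0,0,-0.003,0],[0,0,-0.003,0]]]'
```

```text
t: 5.4
tool_pos: [0.5413, 0.0169, 0.0869]
tool_rot: [0.271, 1.554, -0.271]
contact_force: [-0.1, 0.5, -4.2]
opening: 0.0302
t: 5.65
tool_pos: [0.5416, 0.0169, 0.0845]
tool_rot: [0.271, 1.554, -0.271]
contact_force: [-0.6, 0.2, -4.1]
opening: 0.0297
```

```bash
python3 -m crank '[[[0,0,-0.001,0],[0,0,-0.002,0],[0,0,-0.002,0]]]'
python3 -m crank '[[[0,0,-0.001,0],[0,0,-0.002,0],[0,0,-0.002,0]]]'
```

```text
t: 5.9
tool_pos: [0.5417, 0.0169, 0.0843]
tool_rot: [0.27, 1.555, -0.271]
contact_force: [-6.9, 0.6, 8.9]
opening: 0.0297
t: 6.15
tool_pos: [0.5417, 0.0169, 0.0842]
tool_rot: [0.27, 1.556, -0.271]
contact_force: [-13.2, 0.4, 17.0]
opening: 0.0297
```

```bash
python3 -m crank '[[[-0.001,0,0.003,0],[-0.002,0,0.003,0],[-0.002,0,0.003,0]]]'
python3 -m crank '[[[0,0,-0.001,0],[0,0,-0.002,0],[0,0,-0.002,0]]]'
```

```text
t: 6.4
tool_pos: [0.5405, 0.0168, 0.0843]
tool_rot: [0.271, 1.551, -0.27]
contact_force: [-0.6, -0.2, 3.3]
opening: 0.03
t: 6.65
tool_pos: [0.5405, 0.0168, 0.0843]
tool_rot: [0.27, 1.553, -0.27]
contact_force: [-8.0, 0.6, 14.4]
opening: 0.0298
```

```bash
python3 -m crank '[[[0,0,0.003,0],[0,0,0.004,0],[0,0,0.004,0]]]'
python3 -m crank '[[[0,0,0,0],[0,0,0,0],[0,0,0,0]]]' 0.6
python3 -m crank '[[[0,0,0,0],[0,0,0.01,0],[0,0,0.04,0],[0,0,0.075,0],[0,0,0.115,0]]]' 0.7
python3 -m crank '[[[0,0,0.030,0],[0,0,0.030,0]]]'
python3 - <<'E'
from h import *
from station import *
im,d,m=grab('wrist','w4'); o=get_obs(); print(o['tool_pos'],o['contact_force'])
E
```

```text
t: 6.9
tool_pos: [0.54, 0.017, 0.085]
tool_rot: [0.271, 1.552, -0.27]
contact_force: [3.0, 0.9, -2.6]
opening: 0.0299
t: 7.15
tool_pos: [0.5395, 0.0168, 0.0853]
tool_rot: [0.27, 1.554, -0.271]
contact_force: [0.4, 1.0, 0.6]
opening: 0.0513
t: 7.57
tool_pos: [0.5382, 0.017, 0.2005]
tool_rot: [0.27, 1.557, -0.271]
contact_force: [1.4, 1.7, 1.2]
opening: 0.0597
t: 7.73
tool_pos: [0.5435, 0.0165, 0.2404]
tool_rot: [0.271, 1.539, -0.269]
contact_force: [1.3, -0.4, 1.0]
opening: 0.0599
[0.54217915 0.0166271  0.23670668] [-0.08218585  0.81496897 -0.21074662]
```

View pics/w4.png

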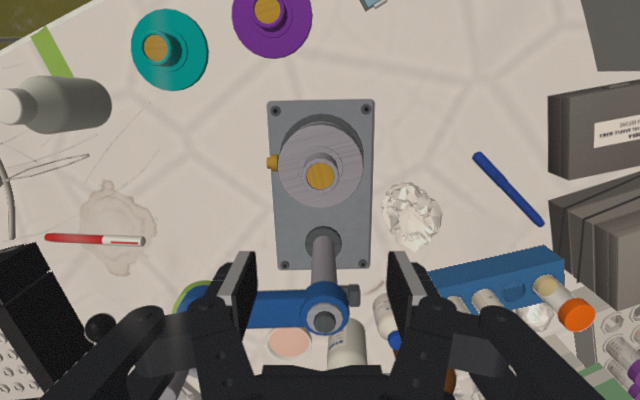

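Run:
```python
from h import *
from station import *
im,d,m=load('w4')
v,u=np.mgrid[100:225,260:380]; uv=np.c_[u.ravel(),v.ravel()]; P=cloud(m,d,uv); s=(P[:,2]>.066)&(P[:,2]<.082)&(np.hypot(P[:,0]-.54,P[:,1]-.018)<.046)
Q=P[s];c,r=cv2.minEnclosingCircle(Q[:,:2].astype(np.float32)); print('flange',s.sum(),c,r,np.median(Q[:,2]))
s=(P[:,2]>.072)&s; Q=P[s];A=np.c_[Q[:,:2]-np.array(c),np.ones(len(Q))]; print('tilt',np.linalg.lstsq(A,Q[:,2],rcond=None)[0])
# plate for reference tilt
v,u=np.mgrid[95:275,262:382]; uv=np.c_[u.ravel(),v.ravel()]; P=cloud(m,d,uv); s=(P[:,2]>.006)&(P[:,2]<.018); Q=P[s]; print('plate',cv2.minAreaRect(Q[:,:2].astype(np.float32)),len(Q))
A=np.c_[Q[:,:2]-np.array(c),np.ones(len(Q))]; print(np.linalg.lstsq(A,Q[:,2],rcond=None)[0])
hsv=cv2.cvtColor(im,cv2.COLOR_RGB2HSV)
b=((hsv[...,0]>10)&(hsv[...,0]<28)&(hsv[...,1]>110)); b[:,:295]=0;b[:,350:]=0;b[:150]=0;b[200:]=0
ys,xs=np.nonzero(b); print('brass',xs.mean(),ys.mean(),plane(m,(xs.mean(),ys.mean()),.101),np.median(cloud(m,d,np.c_[xs,ys])[:,2]))
print('pivot',plane(m,(323,321),.162))
```

```text
flange 4409 (0.5388545989990234, 0.017846105620265007) 0.040615666657686234 0.07588050059081752
tilt [-0.00341154  0.00223765  0.07605291]
plate ((0.5805206894874573, 0.004562564194202423), (0.1166960671544075, 0.20480963587760925), 71.3516616821289) 9368
[-4.54494819e-04 -4.19495470e-05  1.27852164e-02]
brass 320.01441441441443 175.54954954954954 [[0.53871733 0.01728998 0.101     ]] 0.10215232511466699
pivot [[ 0.63590074 -0.01521849  0.162     ]]
```

```bash
python3 -m crank '[[[0,0,0.030,7],[0.01,-0.02,0.061,14],[0.027,-0.052,0.061,21],[0.044,-0.085,0.061,28],[0.057,-0.110,0.061,35]]]' 0.7
python3 -m crank '[[[0.0127,-0.023,0,7],[0.0127,-0.023,0,14],[0.0127,-0.023,0,21],[0.0127,-0.023,0,25],[0.0127,-0.023,0,25]]]'
python3 -m crank '[[[0,0,0,0],[0,0,0,0]]]'
python3 - <<'E'
from h import *
from station import *
o=get_obs();im,d,m=grab('wrist','w5'); grab('top','t5'); print(o['tool_pos'],o['q'],o['contact_force'])
E
```

```text
t: 8.2
tool_pos: [0.5971, -0.095, 0.2914]
tool_rot: [-0.214, 1.56, 0.213]
contact_force: [-0.9, 0.0, -0.6]
opening: 0.0594
t: 8.62
tool_pos: [0.6088, -0.1163, 0.29]
tool_rot: [-0.549, 1.502, 0.551]
contact_force: [-0.6, 0.2, -0.5]
opening: 0.0596
t: 8.78
tool_pos: [0.609, -0.1159, 0.2908]
tool_rot: [-0.548, 1.501, 0.549]
contact_force: [-0.2, -0.7, -0.8]
opening: 0.0596
[ 0.60895919 -0.11592984  0.29076384] [-3.08076681e-01  1.30625069e-02  1.55511084e+00 -6.85910265e-05
  1.57441081e+00 -2.57985417e+00] [-0.24621912 -0.71263552 -0.76968022]
```

View pics/w5.png

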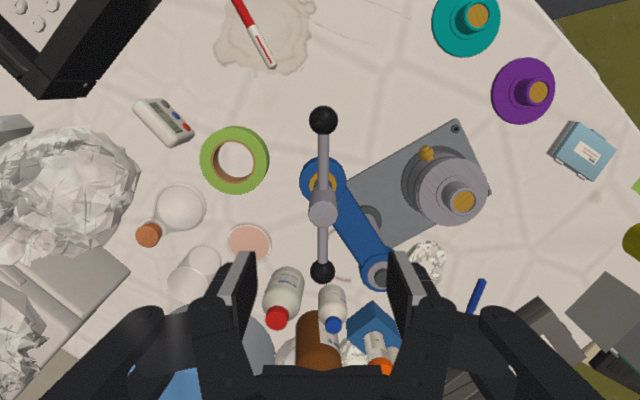

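Run:
```python
from h import *
im,d,m=load('w5')
g=im.max(2)<60
for nm,(x0,y0,x1,y1) in dict(b1=(305,100,342,138),b2=(305,255,340,288)).items():
    mk=np.zeros_like(g); mk[y0:y1,x0:x1]=g[y0:y1,x0:x1]; ys,xs=np.nonzero(mk); P=cloud(m,d,np.c_[xs,ys])
    print(nm,xs.mean(),ys.mean(),len(xs),plane(m,(xs.mean(),ys.mean()),.198),P[:,2].max(),np.median(P[:,2]))
v,u=np.mgrid[180:240,295:350]; uv=np.c_[u.ravel(),v.ravel()]; P=cloud(m,d,uv); s=P[:,2]>.218; Q=P[s]
c,r=cv2.minEnclosingCircle(Q[:,:2].astype(np.float32)); print('hub',len(Q),c,r,np.median(Q[:,2]),Q.mean(0), uv[s].mean(0))
```

```text
b1 322.97359735973595 119.98844884488449 606 [[ 0.56413689 -0.15286017  0.198     ]] 0.43426108192451957 0.20694978241819184
b2 322.1642512077295 272.0289855072464 414 [[ 0.65428206 -0.07743496  0.198     ]] 0.21051465877816794 0.2065972348405119
hub 761 (0.5826582908630371, -0.13865000009536743) 0.04378509148955345 0.2271031214464202 [ 0.60618457 -0.11777139  0.23086094] [322.82785808 211.84888305]
```

```bash
python3 -m crank '[[[0,0.001,-0.030,0],[0,0.001,-0.060,0],[0,0.001,-0.085,0],[0,0.001,-0.093,0],[0,0.001,-0.093,0]]]' 
python3 -m crank '[[[0,0,0,0],[0,0,0,0],[0,0,0,0],[0,0,0,0],[0,0,0,0]]]' 0.1 40
python3 -m crank '[[[0,0,0,0],[0,0,0,0]]]'
```

```text
t: 9.3
tool_pos: [0.6075, -0.1144, 0.1949]
tool_rot: [-0.547, 1.505, 0.553]
contact_force: [-0.5, 0.6, -0.1]
opening: 0.0598
t: 9.72
tool_pos: [0.6101, -0.1146, 0.2012]
tool_rot: [-0.55, 1.497, 0.549]
contact_force: [-2.7, 2.4, 5.9]
opening: 0.0187
t: 9.88
tool_pos: [0.6101, -0.1146, 0.2013]
tool_rot: [-0.55, 1.497, 0.549]
contact_force: [-1.6, 3.5, 5.9]
opening: 0.0184
```

Run:
```python
import numpy as np
c=np.array([.6401,-.0144]);f=lambda a:c+.105*np.array([np.cos(np.radians(a)),np.sin(np.radians(a))])
for k in range(4):
    a0=253.3-25*k
    print([[*np.round(f(a0-5*i)-f(a0),4).tolist(),0,-5*i] for i in range(1,6)])
```

```text
[[-0.0087, 0.003, 0, -5], [-0.017, 0.0068, 0, -10], [-0.025, 0.0112, 0, -15], [-0.0326, 0.0164, 0, -20], [-0.0397, 0.0222, 0, -25]]
[[-0.0066, 0.0064, 0, -5], [-0.0126, 0.0133, 0, -10], [-0.0179, 0.0207, 0, -15], [-0.0226, 0.0286, 0, -20], [-0.0266, 0.0369, 0, -25]]
[[-0.0033, 0.0086, 0, -5], [-0.0057, 0.0174, 0, -10], [-0.0075, 0.0264, 0, -15], [-0.0084, 0.0355, 0, -20], [-0.0085, 0.0446, 0, -25]]
[[0.0007, 0.0091, 0, -5], [0.0021, 0.0182, 0, -10], [0.0044, 0.0271, 0, -15], [0.0074, 0.0357, 0, -20], [0.0111, 0.0441, 0, -25]]
```

```bash
python3 -m crank '[[[-0.0087,0.003,0,-5],[-0.017,0.0068,0,-10],[-0.025,0.0112,0,-15],[-0.0326,0.0164,0,-20],[-0.0397,0.0222,0,-25]]]'
python3 -c "
from station import *;print(get_obs()['wrist_torque'])"
```

```text
t: 10.3
tool_pos: [0.573, -0.0947, 0.2013]
tool_rot: [-0.21, 1.55, 0.2]
contact_force: [10.8, -5.3, -0.6]
opening: 0.0183
[-0.63795134 -1.52894216  0.02255666]
```

```bash
python3 -m crank '[[[-0.0066,0.0064,0,-5],[-0.0126,0.0133,0,-10],[-0.0179,0.0207,0,-15],[-0.0226,0.0286,0,-20],[-0.0266,0.0369,0,-25]]]'
python3 -m crank '[[[-0.0033,0.0086,0,-5],[-0.0057,0.0174,0,-10],[-0.0075,0.0264,0,-15],[-0.0084,0.0355,0,-20],[-0.0085,0.0446,0,-25]]]'
```

```text
t: 10.72
tool_pos: [0.5456, -0.0591, 0.2013]
tool_rot: [0.132, 1.557, -0.144]
contact_force: [4.7, -11.2, 0.6]
opening: 0.0187
t: 11.13
tool_pos: [0.5358, -0.0149, 0.2012]
tool_rot: [0.474, 1.51, -0.485]
contact_force: [-0.3, -10.3, 3.2]
opening: 0.0186
```

```bash
python3 -m crank '[[[0.0007,0.0091,0,-5],[0.0021,0.0182,0,-10],[0.0035,0.0235,0,-13],[0.0044,0.0271,0,-15],[0.0050,0.0289,0,-16]]]'
python3 -m crank '[[[0.0004,0.0012,0,0],[0.0008,0.0025,0,0],[0.0008,0.0025,0,0]]]'
python3 -m crank '[[[0.0004,0.0012,0,0],[0.0008,0.0025,0,0],[0.0008,0.0025,0,0]]]'
```

```text
t: 11.55
tool_pos: [0.5402, 0.0147, 0.2012]
tool_rot: [0.688, 1.452, -0.697]
contact_force: [-5.8, -8.2, 6.4]
opening: 0.0188
t: 11.8
tool_pos: [0.541, 0.0172, 0.2013]
tool_rot: [0.688, 1.452, -0.696]
contact_force: [-4.2, -8.3, 6.2]
opening: 0.0189
t: 12.05
tool_pos: [0.5411, 0.0174, 0.2012]
tool_rot: [0.684, 1.452, -0.701]
contact_force: [-7.9, -15.9, 7.7]
opening: 0.0188
```

```bash
python3 -m crank '[[[0.0004,0.0012,0,0],[0.0008,0.0025,0,0],[0.0008,0.0025,0,0]]]'
python3 -m crank '[[[-0.0010,-0.0035,0.003,0],[-0.0016,-0.0050,0.004,0],[-0.0016,-0.0050,0.004,0]]]'
```

```text
t: 12.3
tool_pos: [0.5411, 0.0175, 0.2012]
tool_rot: [0.679, 1.452, -0.706]
contact_force: [-12.1, -24.6, 8.4]
opening: 0.0185
t: 12.55
tool_pos: [0.5409, 0.0173, 0.2014]
tool_rot: [0.69, 1.453, -0.695]
contact_force: [3.7, -8.5, -8.4]
opening: 0.0191
```

Arm is at the stop. Release, rise and look.

```bash
python3 -m crank '[[[0,0,0,0],[0,0,0,0],[0,0,0,0]]]' 0.6
python3 -m crank '[[[0,0,0.025,0],[0,0,0.060,0],[0,0,0.090,0],[0,0,0.090,0],[0,0,0.090,0]]]'
python3 -m crank '[[[0,0,0,0],[0,0,0,0]]]'
python3 - <<'E'
from h import *
from station import *
o=get_obs();im,d,m=grab('wrist','w6'); t=grab('top','t6'); crop(t[0],260,140,100,75,8,'pics/t6c.png')
s=grab('side','s6'); crop(s[0],280,150,100,75,8,'pics/s6c.png'); print(o['tool_pos'],o['tool_rot'],o['q'],o['contact_force'])
E
```

```text
t: 12.8
tool_pos: [0.5407, 0.0201, 0.2033]
tool_rot: [0.692, 1.456, -0.691]
contact_force: [-0.4, -0.2, -0.2]
opening: 0.0511
t: 13.22
tool_pos: [0.5417, 0.0202, 0.2962]
tool_rot: [0.692, 1.452, -0.689]
contact_force: [-0.4, 0.3, -0.3]
opening: 0.0511
t: 13.38
tool_pos: [0.5396, 0.0203, 0.2909]
tool_rot: [0.691, 1.46, -0.692]
contact_force: [-0.1, 0.2, -0.8]
opening: 0.0508
[0.53962858 0.02025137 0.29088954] [ 0.69093614  1.46008293 -0.69204614] [-1.00359350e-01 -1.78400285e-01  1.73534611e+00  5.50113136e-05
  1.58684951e+00 -7.85652623e-01] [-0.05999377  0.2474197  -0.82623959]
```

View pics/w6.png

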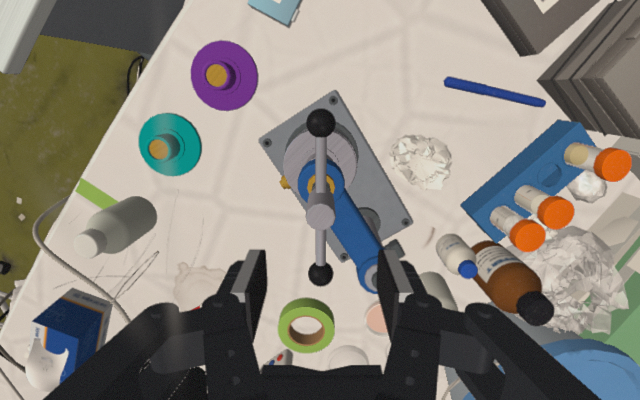

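View pics/s6c.png

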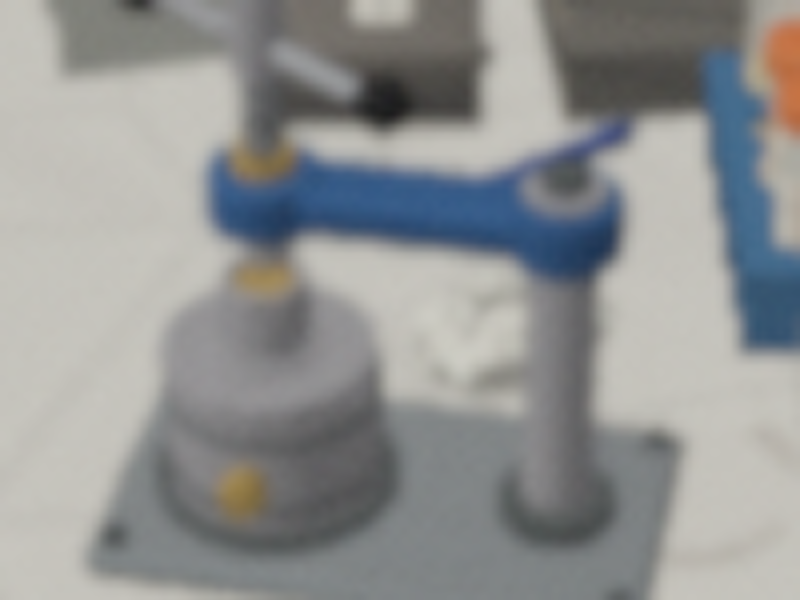

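```bash
cat > balls.py <<'E'
from h import *
def run(tag,boxes,z=.198):
    im,d,m=load(tag); g=im.max(2)<60; out=[]
    for (x0,y0,x1,y1) in boxes:
        mk=np.zeros_like(g); mk[y0:y1,x0:x1]=g[y0:y1,x0:x1]; ys,xs=np.nonzero(mk); P=cloud(m,d,np.c_[xs,ys])
        p=plane(m,(xs.mean(),ys.mean()),z)[0]; out.append(p)
        print(xs.mean().round(1),ys.mean().round(1),len(xs),p.round(4),'top z~',np.percentile(P[:,2],[50,90]).round(4))
    if len(out)==2:
        a,b=out; print('mid',((a+b)/2).round(4),'len',np.linalg.norm(a-b).round(4),'ang',np.degrees(np.arctan2(*(a-b)[1::-1])).round(1))
E
python3 -c "
import balls
balls.run('w6',[(300,105,342,142),(302,258,340,290)])"
```

```text
320.6 122.8 639 [0.5038 0.0632 0.198 ] top z~ [0.2067 0.209 ]
320.4 274.1 409 [ 0.5779 -0.028   0.198 ] top z~ [0.2066 0.2089]
mid [0.5408 0.0176 0.198 ] len 0.1176 ang 129.1
```

```bash
python3 -m crank '[[[-0.018,0.021,0,0],[-0.0355,0.042,0,0],[-0.0355,0.042,-0.04,0],[-0.0355,0.042,-0.080,0],[-0.0355,0.042,-0.095,0]]]' 0.5
python3 -m crank '[[[0,0,-0.016,0],[0,0,-0.016,0],[0,0,-0.016,0],[0,0,-0.016,0]]]' 
python3 -c "
from station import *;o=get_obs();print(o['tool_pos'],o['contact_force'],o['wrist_torque'])"
```

```text
t: 13.95
tool_pos: [0.5013, 0.0625, 0.1909]
tool_rot: [0.689, 1.466, -0.695]
contact_force: [-1.3, -0.4, -0.8]
opening: 0.043
t: 14.28
tool_pos: [0.5053, 0.0619, 0.1823]
tool_rot: [0.692, 1.457, -0.691]
contact_force: [-1.1, -0.3, 0.7]
opening: 0.0427
[0.50528884 0.0619425  0.18228282] [-1.08008419 -0.25184101  0.69788062] [ 0.03820052 -0.00209685  0.02092042]
```

```bash
python3 -m crank '[[[0,0,0,0],[0,0,0,0],[0,0,0,0],[0,0,0,0]]]' 0.29
python3 - <<'E'
import numpy as np
f=lambda a:.058*np.array([np.cos(np.radians(a)),np.sin(np.radians(a))])
for k in range(6):
    a0=129.1-30*k
    print(round(a0,1),str([[*np.round(f(a0-6*i)-f(a0),4).tolist(),round(-.0445e-3*6*i,4),-6*i] for i in range(1,6)]).replace(' ',''))
from station import *
o=get_obs();print(o['tool_pos'],o['contact_force'],o['wrist_torque'],o['opening'])
E
```

```text
t: 14.62
tool_pos: [0.5052, 0.062, 0.1821]
tool_rot: [0.692, 1.457, -0.691]
contact_force: [0.6, -0.5, -0.1]
opening: 0.0249
129.1 [[0.0049,0.0036,-0.0003,-6],[0.0102,0.0066,-0.0005,-12],[0.0157,0.0091,-0.0008,-18],[0.0215,0.011,-0.0011,-24],[0.0274,0.0123,-0.0013,-30]]
99.1 [[0.006,0.0006,-0.0003,-6],[0.0121,0.0007,-0.0005,-12],[0.0181,0.0,-0.0008,-18],[0.0241,-0.0012,-0.0011,-24],[0.0299,-0.0031,-0.0013,-30]]
69.1 [[0.0056,-0.0025,-0.0003,-6],[0.0108,-0.0055,-0.0005,-12],[0.0157,-0.009,-0.0008,-18],[0.0202,-0.0131,-0.0011,-24],[0.0243,-0.0176,-0.0013,-30]]
39.1 [[0.0036,-0.0049,-0.0003,-6],[0.0066,-0.0102,-0.0005,-12],[0.0091,-0.0157,-0.0008,-18],[0.011,-0.0215,-0.0011,-24],[0.0123,-0.0274,-0.0013,-30]]
9.1 [[0.0006,-0.006,-0.0003,-6],[0.0007,-0.0121,-0.0005,-12],[0.0,-0.0181,-0.0008,-18],[-0.0012,-0.0241,-0.0011,-24],[-0.0031,-0.0299,-0.0013,-30]]
-20.9 [[-0.0025,-0.0056,-0.0003,-6],[-0.0055,-0.0108,-0.0005,-12],[-0.009,-0.0157,-0.0008,-18],[-0.0131,-0.0202,-0.0011,-24],[-0.0176,-0.0243,-0.0013,-30]]
[0.50516685 0.06195562 0.182125  ] [ 0.60419523 -0.52387641 -0.09997828] [-0.00579647 -0.00923374  0.02532581] 0.02487661906088702
```

```bash
python3 -m crank '[[[0.0049,0.0036,-0.0003,-6],[0.0102,0.0066,-0.0005,-12],[0.0157,0.0091,-0.0008,-18],[0.0215,0.011,-0.0011,-24],[0.0274,0.0123,-0.0013,-30]]]'
python3 -m crank '[[[0.006,0.0006,-0.0003,-6],[0.0121,0.0007,-0.0005,-12],[0.0181,0.0,-0.0008,-18],[0.0241,-0.0012,-0.0011,-24],[0.0299,-0.0031,-0.0013,-30]]]'
```

```text
t: 15.03
tool_pos: [0.5324, 0.0744, 0.1802]
tool_rot: [1.093, 1.279, -1.093]
contact_force: [-0.8, -0.6, -1.2]
opening: 0.0251
t: 15.45
tool_pos: [0.5623, 0.0712, 0.1788]
tool_rot: [1.474, 1.013, -1.475]
contact_force: [-0.8, 0.1, 0.6]
opening: 0.0247
```

```bash
python3 -m crank '[[[0.0056,-0.0025,-0.0003,-6],[0.0108,-0.0055,-0.0005,-12],[0.0157,-0.009,-0.0008,-18],[0.0202,-0.0131,-0.0011,-24],[0.0243,-0.0176,-0.0013,-30]]]'
python3 -c "
from station import *;o=get_obs();print(o['tool_pos'],o['contact_force'],o['wrist_torque'],o['q'])"
```

```text
t: 15.87
tool_pos: [0.5865, 0.0535, 0.1775]
tool_rot: [1.828, 0.647, -1.829]
contact_force: [0.4, 0.1, 0.0]
opening: 0.0248
[0.58651609 0.05350588 0.17745877] [0.41181695 0.09597783 0.00886636] [-0.005582    0.05555014  0.02103215] [-3.53864359e-02  6.75252640e-03  1.75106474e+00  8.29046917e-05
  1.38411331e+00  8.55490824e-01]
```

```bash
python3 -m crank '[[[0.0036,-0.0049,-0.0003,-6],[0.0066,-0.0102,-0.0005,-12],[0.0091,-0.0157,-0.0008,-18],[0.011,-0.0215,-0.0011,-24],[0.0123,-0.0274,-0.0013,-30]]]'
python3 -m crank '[[[0.0006,-0.006,-0.0003,-6],[0.0007,-0.0121,-0.0005,-12],[0.0,-0.0181,-0.0008,-18],[-0.0012,-0.0241,-0.0011,-24],[-0.0031,-0.0299,-0.0013,-30]]]'
python3 -m crank '[[[-0.0025,-0.0056,-0.0003,-6],[-0.0055,-0.0108,-0.0005,-12],[-0.009,-0.0157,-0.0008,-18],[-0.0131,-0.0202,-0.0011,-24],[-0.0176,-0.0243,-0.0013,-30]]]'
python3 - <<'E'
from h import *
t=grab('top','t7'); crop(t[0],260,140,100,75,8,'pics/t7c.png'); grab('wrist','w7')
E
```

```text
t: 16.28
tool_pos: [0.5988, 0.026, 0.1762]
tool_rot: [2.14, 0.168, -2.14]
contact_force: [-0.3, 0.7, -0.7]
opening: 0.0249
t: 16.7
tool_pos: [0.5956, -0.0039, 0.175]
tool_rot: [-2.021, 0.375, 2.021]
contact_force: [-0.2, 0.6, 0.1]
opening: 0.0247
t: 17.12
tool_pos: [0.578, -0.0282, 0.1737]
tool_rot: [-1.69, 0.807, 1.689]
contact_force: [-0.4, 0.6, 1.1]
opening: 0.025
```

View pics/w7.png

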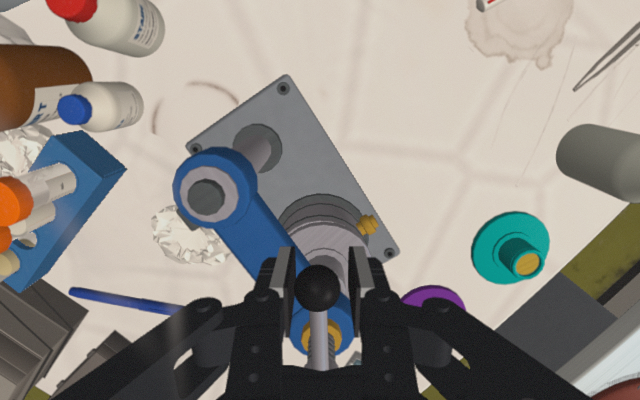

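```bash
python3 -m crank '[[[0,0,0.020,0],[0,0,0.055,0],[-0.005,0.005,0.062,7],[-0.020,0.025,0.062,14],[-0.035,0.043,0.062,21]]]' 0.5
python3 -m crank '[[[-0.010,0.012,0,7],[-0.020,0.024,0,14],[-0.030,0.036,0,21],[-0.038,0.047,0,28],[-0.038,0.047,0,35]]]'
python3 -m crank '[[[0,0,0,7],[0,0,0,14],[0,0,0,21],[0,0,0,28],[0,0,0,35]]]'
python3 -m crank '[[[0,0,0,7],[0,0,0,14],[0,0,0,21],[0,0,0,28],[0,0,0,35]]]'
python3 -m crank '[[[0,0,0,7],[0,0,0,14],[0,0,0,21],[0,0,0,28],[0,0,0,35]]]'
python3 -m crank '[[[0,0,0,7],[0,0,0,14],[0,0,0,19],[0,0,0,19],[0,0,0,19]]]'
python3 - <<'E'
from h import *
from station import *
o=get_obs();print(o['tool_pos'],o['tool_rot'],o['contact_force'],o['wrist_torque'],o['q']); grab('wrist','w8')
E
```

```text
t: 17.63
tool_pos: [0.5437, 0.0153, 0.2373]
tool_rot: [-1.937, 0.505, 1.931]
contact_force: [-0.6, -0.5, -0.4]
opening: 0.043
t: 18.05
tool_pos: [0.504, 0.0639, 0.2358]
tool_rot: [2.169, 0.113, -2.169]
contact_force: [0.8, 0.2, 0.1]
opening: 0.043
t: 18.47
tool_pos: [0.5052, 0.0623, 0.2358]
tool_rot: [1.808, 0.672, -1.807]
contact_force: [0.0, 0.1, -0.4]
opening: 0.0425
t: 18.88
tool_pos: [0.5052, 0.0623, 0.2358]
tool_rot: [1.39, 1.081, -1.389]
contact_force: [-0.1, -0.3, 0.6]
opening: 0.0427
t: 19.3
tool_pos: [0.5052, 0.0623, 0.2358]
tool_rot: [0.938, 1.359, -0.938]
contact_force: [-1.1, -0.5, 0.3]
opening: 0.0427
t: 19.72
tool_pos: [0.5051, 0.0622, 0.2357]
tool_rot: [0.692, 1.458, -0.692]
contact_force: [-0.5, 0.7, -0.0]
opening: 0.0427
[0.50510862 0.06216956 0.23568514] [ 0.69200429  1.45750068 -0.69169361] [-0.49139362  0.7316831  -0.02229872] [-0.01109964  0.01154707 -0.0555313 ] [-2.38935675e-02 -2.32913835e-01  1.87300795e+00  6.99974863e-05
  1.50118224e+00 -7.08429200e-01]
```

View pics/w8.png

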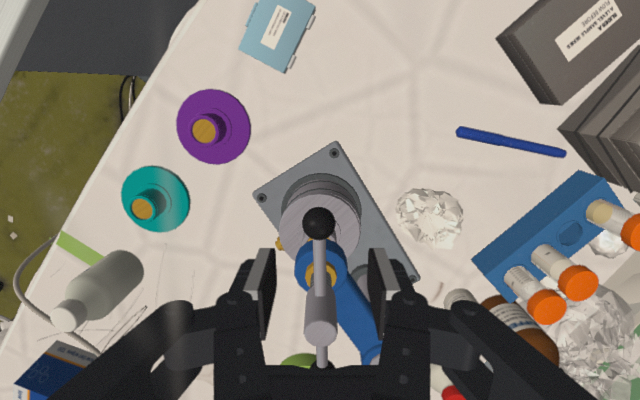

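```bash
python3 -c "
import balls
balls.run('w8',[(300,203,338,243)],.1908)"
python3 -m crank '[[[0,0,-0.035,0],[0,0,-0.060,0],[0,0,-0.0615,0],[0,0,-0.0615,0]]]'
python3 -m crank '[[[0,0,0,0],[0,0,0,0],[0,0,0,0],[0,0,0,0]]]' 0.29
python3 -c "
from station import *;o=get_obs();print(o['tool_pos'],o['contact_force'],o['wrist_torque'])"
```

```text
318.5 223.1 835 [0.503  0.0622 0.1908] top z~ [0.1986 0.2009]
t: 20.1
tool_pos: [0.5037, 0.0621, 0.1724]
tool_rot: [0.691, 1.461, -0.694]
contact_force: [-0.6, 0.5, 0.5]
opening: 0.0428
t: 20.43
tool_pos: [0.5059, 0.062, 0.1757]
tool_rot: [0.692, 1.455, -0.69]
contact_force: [0.3, 0.7, 0.3]
opening: 0.025
[0.50587691 0.06198588 0.17569371] [0.34785769 0.70728595 0.31196706] [ 0.01831481 -0.01459993  0.01325072]
```

```bash
cat > res.py <<'E'
from station import get_obs
import numpy as np
o=get_obs(); a=np.array([.541,.0175]); r=o['tool_pos'][:2]-a; th=np.arctan2(r[1],r[0]); t=np.array([np.sin(th),-np.cos(th)])
F=o['contact_force']; print('theta',np.degrees(th).round(1),'r',np.hypot(*r).round(4),'z',o['tool_pos'][2].round(4),'resist',-(F[:2]@t).round(2),'radial',(F[:2]@[np.cos(th),np.sin(th)]).round(2),'Fz',F[2].round(2),'M',o['wrist_torque'].round(3))
E
python3 -m crank '[[[0.0049,0.0036,-0.0003,-6],[0.0102,0.0066,-0.0005,-12],[0.0157,0.0091,-0.0008,-18],[0.0215,0.011,-0.0011,-24],[0.0274,0.0123,-0.0013,-30]]]'; python3 res.py
```

```text
t: 20.85
tool_pos: [0.5329, 0.0744, 0.1736]
tool_rot: [1.094, 1.278, -1.093]
contact_force: [-0.7, -0.8, -0.0]
opening: 0.0247
theta 98.1 r 0.0574 z 0.1736 resist 0.84 radial -0.67 Fz -0.03 M [-0.075  0.064  0.007]
```

```bash
python3 - <<'E'
import numpy as np
f=lambda a:.058*np.array([np.cos(np.radians(a)),np.sin(np.radians(a))])
for k in range(12):
    a0=99.1-15*k
    print(round(a0,1),str([[*np.round(f(a0-3*i)-f(a0),4).tolist(),round(-.0445e-3*3*i,4),-3*i] for i in range(1,6)]).replace(' ',''))
E
python3 -m crank '[[[0.003,0.0004,-0.0001,-3],[0.006,0.0006,-0.0003,-6],[0.0091,0.0007,-0.0004,-9],[0.0121,0.0007,-0.0005,-12],[0.0151,0.0004,-0.0007,-15]]]'; python3 res.py
```

```text
99.1 [[0.003,0.0004,-0.0001,-3],[0.006,0.0006,-0.0003,-6],[0.0091,0.0007,-0.0004,-9],[0.0121,0.0007,-0.0005,-12],[0.0151,0.0004,-0.0007,-15]]
84.1 [[0.003,-0.0004,-0.0001,-3],[0.006,-0.0009,-0.0003,-6],[0.009,-0.0016,-0.0004,-9],[0.0119,-0.0025,-0.0005,-12],[0.0147,-0.0035,-0.0007,-15]]
69.1 [[0.0028,-0.0012,-0.0001,-3],[0.0056,-0.0025,-0.0003,-6],[0.0082,-0.0039,-0.0004,-9],[0.0108,-0.0055,-0.0005,-12],[0.0133,-0.0072,-0.0007,-15]]
54.1 [[0.0024,-0.0018,-0.0001,-3],[0.0047,-0.0038,-0.0003,-6],[0.0069,-0.0059,-0.0004,-9],[0.009,-0.0081,-0.0005,-12],[0.011,-0.0104,-0.0007,-15]]
39.1 [[0.0019,-0.0024,-0.0001,-3],[0.0036,-0.0049,-0.0003,-6],[0.0052,-0.0075,-0.0004,-9],[0.0066,-0.0102,-0.0005,-12],[0.0079,-0.0129,-0.0007,-15]]
24.1 [[0.0012,-0.0028,-0.0001,-3],[0.0022,-0.0057,-0.0003,-6],[0.0031,-0.0086,-0.0004,-9],[0.0038,-0.0115,-0.0005,-12],[0.0043,-0.0145,-0.0007,-15]]
9.1 [[0.0004,-0.003,-0.0001,-3],[0.0006,-0.006,-0.0003,-6],[0.0007,-0.0091,-0.0004,-9],[0.0007,-0.0121,-0.0005,-12],[0.0004,-0.0151,-0.0007,-15]]
-5.9 [[-0.0004,-0.003,-0.0001,-3],[-0.0009,-0.006,-0.0003,-6],[-0.0016,-
[... 211 characters left out ...]
,-0.0133,-0.0007,-15]]
-35.9 [[-0.0018,-0.0024,-0.0001,-3],[-0.0038,-0.0047,-0.0003,-6],[-0.0059,-0.0069,-0.0004,-9],[-0.0081,-0.009,-0.0005,-12],[-0.0104,-0.011,-0.0007,-15]]
-50.9 [[-0.0024,-0.0019,-0.0001,-3],[-0.0049,-0.0036,-0.0003,-6],[-0.0075,-0.0052,-0.0004,-9],[-0.0102,-0.0066,-0.0005,-12],[-0.0129,-0.0079,-0.0007,-15]]
-65.9 [[-0.0028,-0.0012,-0.0001,-3],[-0.0057,-0.0022,-0.0003,-6],[-0.0086,-0.0031,-0.0004,-9],[-0.0115,-0.0038,-0.0005,-12],[-0.0145,-0.0043,-0.0007,-15]]
t: 21.27
tool_pos: [0.5479, 0.0747, 0.1728]
tool_rot: [1.285, 1.158, -1.284]
contact_force: [-0.9, -0.6, -0.1]
opening: 0.0249
theta 83.1 r 0.0576 z 0.1728 resist 0.81 radial -0.72 Fz -0.11 M [-0.046  0.11   0.039]
```

```bash
python3 -m crank '[[[0.003,-0.0004,-0.0001,-3],[0.006,-0.0009,-0.0003,-6],[0.009,-0.0016,-0.0004,-9],[0.0119,-0.0025,-0.0005,-12],[0.0147,-0.0035,-0.0007,-15]]]'; python3 res.py
```

```text
t: 21.68
tool_pos: [0.5626, 0.0712, 0.1721]
tool_rot: [1.473, 1.013, -1.472]
contact_force: [-0.8, -0.2, 0.7]
opening: 0.0244
theta 68.1 r 0.0578 z 0.1721 resist 0.67 radial -0.47 Fz 0.72 M [-0.025  0.131  0.   ]
```

```bash
python3 -m crank '[[[0.0028,-0.0012,-0.0001,-3],[0.0056,-0.0025,-0.0003,-6],[0.0082,-0.0039,-0.0004,-9],[0.0108,-0.0055,-0.0005,-12],[0.0133,-0.0072,-0.0007,-15]]]'; python3 res.py
```

```text
t: 22.1
tool_pos: [0.575, 0.0641, 0.1714]
tool_rot: [1.653, 0.846, -1.655]
contact_force: [-4.2, 0.8, 2.6]
opening: 0.0247
theta 53.9 r 0.0577 z 0.1714 resist 3.86 radial -1.77 Fz 2.64 M [0.105 0.746 0.019]
```

```bash
python3 -m crank '[[[0.0012,-0.0009,-0.0001,-1.5],[0.0024,-0.0018,-0.0001,-3]]]'; python3 res.py
python3 -m crank '[[[0.0012,-0.0010,-0.0001,-1.5],[0.0023,-0.0020,-0.0002,-3]]]'; python3 res.py
```

```text
t: 22.27
tool_pos: [0.5775, 0.0624, 0.1711]
tool_rot: [1.688, 0.81, -1.689]
contact_force: [-4.7, 1.8, 2.5]
opening: 0.0253
theta 50.9 r 0.0579 z 0.1711 resist 4.82 radial -1.6 Fz 2.46 M [0.194 0.606 0.005]
t: 22.43
tool_pos: [0.5798, 0.0606, 0.1709]
tool_rot: [1.723, 0.772, -1.724]
contact_force: [-6.6, 2.8, 4.6]
opening: 0.0248
theta 48.0 r 0.058 z 0.1709 resist 6.79 radial -2.37 Fz 4.57 M [0.431 1.082 0.029]
```

```bash
python3 -m crank '[[[0.0008,-0.0007,0,-1]]]'; python3 res.py; python3 -m crank '[[[0,0,0,0]]]'; python3 res.py; python3 -m crank '[[[0,0,0,0]]]'; python3 res.py; python3 -m crank '[[[0,0,0,0]]]'; python3 res.py
```

```text
t: 22.52
tool_pos: [0.5806, 0.0599, 0.1708]
tool_rot: [1.735, 0.759, -1.736]
contact_force: [-6.4, 1.9, 3.4]
opening: 0.0247
theta 47.0 r 0.0581 z 0.1708 resist 5.93 radial -2.99 Fz 3.41 M [0.422 0.975 0.054]
t: 22.6
tool_pos: [0.5806, 0.0599, 0.1708]
tool_rot: [1.735, 0.759, -1.736]
contact_force: [-4.8, 2.7, 3.3]
opening: 0.0249
theta 46.9 r 0.0581 z 0.1708 resist 5.4 radial -1.29 Fz 3.26 M [ 0.284  0.823 -0.028]
t: 22.68
tool_pos: [0.5806, 0.0599, 0.1708]
tool_rot: [1.734, 0.76, -1.735]
contact_force: [-5.0, 0.6, 3.9]
opening: 0.025
theta 46.9 r 0.0581 z 0.1708 resist 4.07 radial -3.03 Fz 3.9 M [0.322 0.747 0.035]
t: 22.77
tool_pos: [0.5806, 0.06, 0.1708]
tool_rot: [1.734, 0.76, -1.735]
contact_force: [-5.1, 0.3, 4.1]
opening: 0.0249
theta 47.0 r 0.0581 z 0.1708 resist 3.98 radial -3.27 Fz 4.08 M [0.256 0.764 0.004]
```

```bash
python3 -m crank '[[[0.0011,-0.0010,-0.0001,-1.5]]]'; python3 res.py;  python3 -m crank '[[[0.0005,-0.0005,0,-0.7]]]'; python3 res.py
```

```text
t: 22.85
tool_pos: [0.5815, 0.0591, 0.1706]
tool_rot: [1.751, 0.74, -1.753]
contact_force: [-5.0, 2.6, 4.2]
opening: 0.0247
theta 45.8 r 0.0581 z 0.1706 resist 5.37 radial -1.63 Fz 4.24 M [0.388 0.948 0.054]
t: 22.93
tool_pos: [0.5819, 0.0587, 0.1706]
tool_rot: [1.76, 0.731, -1.762]
contact_force: [-7.3, 2.5, 4.2]
opening: 0.0249
theta 45.2 r 0.058 z 0.1706 resist 6.95 radial -3.34 Fz 4.23 M [0.498 1.14  0.041]
```

```bash
python3 -m crank '[[[0,0,0,0],[0,0,0,0],[0,0,0,0],[0,0,0,0]]]' 0.5; python3 res.py
python3 -m crank '[[[0,0,0.020,0],[0,0,0.060,0],[0,0,0.100,0],[0,0,0.120,0],[0,0,0.120,0]]]'
python3 -m crank '[[[0,0,0,0],[0,0,0,0]]]'
python3 - <<'E'
from h import *
grab('wrist','w9'); t=grab('top','t9'); crop(t[0],260,140,100,75,8,'pics/t9c.png'); s=grab('side','s9'); crop(s[0],280,150,100,75,8,'pics/s9c.png')
E
```

```text
t: 23.27
tool_pos: [0.5829, 0.0578, 0.1703]
tool_rot: [1.76, 0.729, -1.759]
contact_force: [0.3, -0.0, 0.5]
opening: 0.0431
theta 43.9 r 0.0582 z 0.1703 resist -0.25 radial 0.22 Fz 0.49 M [0.017 0.052 0.003]
t: 23.68
tool_pos: [0.5855, 0.0578, 0.2981]
tool_rot: [1.769, 0.724, -1.747]
contact_force: [1.3, -1.0, 0.9]
opening: 0.0428
t: 23.85
tool_pos: [0.5821, 0.0579, 0.2889]
tool_rot: [1.758, 0.73, -1.761]
contact_force: [-0.4, -0.7, 0.1]
opening: 0.0428
```

View pics/w9.png

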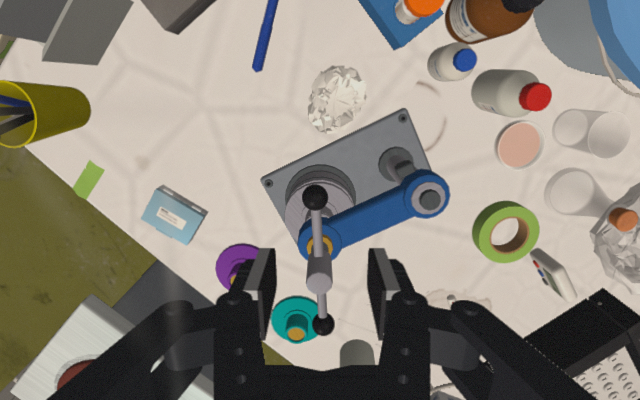

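View pics/s9c.png

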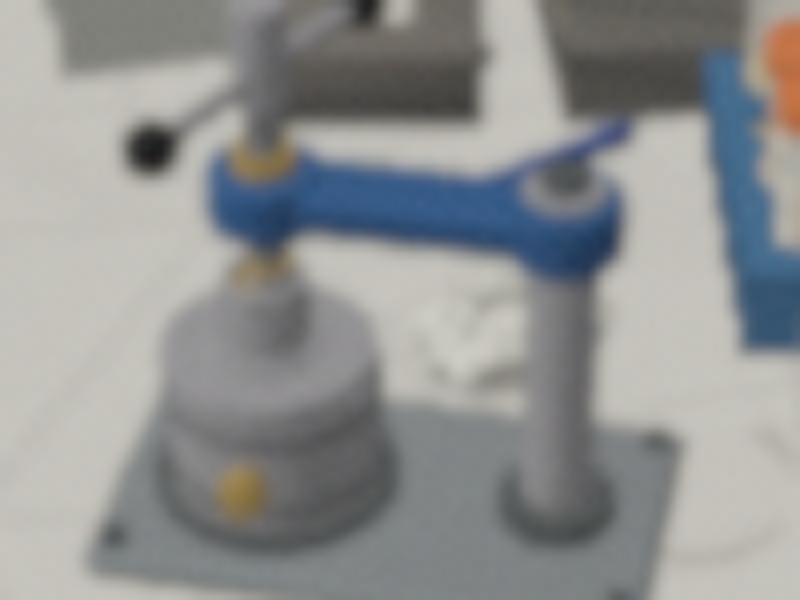

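```bash
python3 -c "
import balls
balls.run('w9',[(298,178,334,216),(310,312,336,338)],.187)
from station import *; print(get_obs()['contact_force'],get_obs()['t'])"
```

```text
314.5 196.8 522 [0.5786 0.0615 0.187 ] top z~ [0.1952 0.1975]
322.8 324.7 329 [ 0.5001 -0.0264  0.187 ] top z~ [0.1949 0.1976]
mid [0.5393 0.0176 0.187 ] len 0.1179 ang 48.2
[-0.84650583 -0.65645109  0.14664224] 24.0
```

```bash
python3 -m crank '[[[0,0,0,0],[0,0,0,0],[0,0,0,0]]]'; python3 -c "
from station import *; print(finish_job())"
```

```text
t: 24.25
tool_pos: [0.5823, 0.058, 0.2895]
tool_rot: [1.759, 0.73, -1.761]
contact_force: [-1.1, 0.6, 0.5]
opening: 0.0431
the job is handed in; nothing more can be done
None
```

I set the lid into the pot, swung the clamp arm home against its stop, and wound the screw down until snug. That took one half turn on the first ball and about 80° on the other. The job was handed in at about 24 s with the gripper clear of everything; no verdict was reported.

- **Lid:** after release, its flange top read 76 mm above the bench (75 expected), with a tilt of about 0.004 rad. It measured within about 1.5 mm of the pot's axis.
- **Clamp arm:** at the end of the swing it stopped moving while the force rose to about 27 N, so it was on its stop. The last side picture shows the arm over the pot with the foot in the lid's recess.
- **Screw:** the ball ran freely at under 1 N, then resistance rose by about 1.5 N per 4°. The last reading while moving was 6.95 N, and it had faded to about 4 N when I held still. After release the bar was about 187 mm above the bench, within the expected 185 to 189 mm.

**What disagreed or went unmeasured:**
- The top and wrist cameras differed by about 2.5 mm in x, so I placed the lid by the lid-to-pot offset, on which both agreed.
- The force readings carried about ±0.7 N of noise; the last few while moving ranged from 5.4 to 6.95 N.
- There is no direct reading of the foot's force on the lid, so that is inferred from the ball.
- I checked the bystanders only by eye, and none looked moved.

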